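# Seat the keyed tube rotor on the bench spinner

### The arm

A 7-joint arm with a two-finger parallel gripper is mounted at the origin on a cart in front of the work surface, level with it; the furniture and walls round the work are solid. World frame = base frame: x ahead of the robot, y to its left, z up, the work surface at z = 0. Lengths are in m, angles in rad, forces in N, time in s.
With the tool pointing down it reaches from about 0.4 to 0.85 m from the base axis. Payload 10.4 kg.
Tool frame: the origin (TCP) lies on the centre line of the jaws, within the pads' length; the fingertips stand tips_ahead ahead of it and the grasp point (between the pads) lies 6 mm ahead of it (tips_ahead is the distance from the TCP to the fingertips, in m); y points along the fingers, x is the direction in which the jaws open and shut, and the axes are right-handed (so a half turn about y gives the same grasp; the last joint's range is limited). The gripper opens to 87 mm and grips with 3 to 60 N. Pads are 19 mm wide; open, the fingers measure 117 mm over their backs; the gripper's body (75 mm by 190 mm) begins 51 mm behind the grasp point.
Start: joints at [-1.371, 0.332, -0.065, 1.46, 0.022, 1.35, -0.088], TCP at [0.138, 0.61, 0.248] pointing down, gripper open.
Joint ranges: [-2.6, 2.6], [-0.5, 2.12], [-1.47, 1.34], [0.16, 2.42], [-1.27, 4.41], [0.06, 2.06], [-2.6, 2.6]. Speed limits (rad/s): [2.22, 2.22, 2.79, 2.79, 3.14, 3.14, 3.14].

### API

Orientations are given as a unit quaternion [w, x, y, z].
In Python, from plant import get_state, read_camera, hand_in, tips_ahead gives the robot as it stands.
- The arm moves only by the shell command python3 -m inch 'ROWS' [FORCE]. ROWS is JSON, a list of rows, each an object with "dr": the turn, a rotation vector about the world's x, y, z in rad, a list of three; "offset": the shift along the world's x, y, z in mm, a list of three; "fingers": the opening, from 0 (shut) to 1 (fully open). A call has 1 to 8 rows; each row is the pose to reach, as a shift and turn from the pose commanded when the call began; what a row does not reach only later rows make up. A row lasts 1/8 s, in which the tool goes at most 62.5 mm and 10.7 degrees, less where a joint would pass 70% of its speed; a pose out of reach is approached as far as the arm can. A call with a gripper value outside its range is refused whole. The fingers move at their own pace and stop on an object; FORCE is the grip in N (left out, the last holds). Time passes only in rows, so rows that repeat a pose let the fingers close. It gives the time, the measured TCP pose, the force and the opening at its end, in the units of the state.
- get_state(): the state, without advancing time (a new reading comes with each control period).
- read_camera(name): name is "scene" or "side" or "wrist"; returns a dict with "img" (384x512x3 uint8, red, green, blue), "z_map" (384x512 float32, m along the optical axis (not along the pixel's ray), 0 where there is no reading), "fx", "fy", "cx", "cy" (pixels), "rvec" (rotation vector, rad) and "tvec" (3), from world to camera coordinates, as OpenCV has them. Camera axes: x right, y down, z forward; pixel columns grow to the right and rows downward; lengths in m; the calibration is good to about 2 mm. A picture is of the moment at which its call begins.
- hand_in(): hands the job in, once; it reports no verdict.
The state is a dict: "t": time; "qpos": joint angles; "dq": joint speeds; "joint_efforts": joint torques, N m; "tool_pos": TCP position; "orientation": TCP orientation; "ft_force": force on the tool from outside, world axes, zero at the start; "ft_torque": the same for the moment, N m; "finger_gap": opening from 0.0 (shut) to 1.0 (fully open).
Only numpy, scipy, OpenCV 4.12 (cv2) and the standard library are available. Lean on these libraries where they do the work, as an engineer would, in place of code of your own. Each camera call takes 0.05 s, during which the arm holds its last target.

### The job

Fit the grey star-shaped tube rotor onto the spindle of the small white bench spinner: set it over the shaft and, keeping it resting lightly there, turn it by its knob until you feel its inner tab drop into the shaft's keyway, then lower it fully home and let go. Work with a light hand: the spindle gives on a spring and must never be pushed down more than 3 mm (about 20 N). Leave the timer, the vial and the dropper bottle where they are.

Things in the scene. Friction and masses are not known exactly. Their poses are not given: they have to be found in the camera images.
- rotor: Loose grey plastic tube rotor, 0.16 kg: a star wheel with eight lobes, 72 mm across, 12 mm thick, flat underside, and a round grip knob on top. Origin: centre of the underside, z up. Red marks on the knob's top and on one lobe point to its own -x, the side of the inner tab. From below, a blind bore on the axis, 30 mm diameter (mouth widened to 35 mm), 40 mm deep.
- rotor_grip (a point): On the rotor's axis, 36 mm above its underside, where to grip the knob. The knob is round and upright, 40 mm diameter (41 mm over its shallow ribs), from 13 to 48 mm above the underside, so it can be gripped across any direction. Axes of the rotor.
- rotor_tab (a point): Centre of the lower face of the brass tab inside the rotor's bore, 10 mm above the underside and 12 mm from the axis on the rotor's -x side. The tab is 5.5 mm wide and reaches from the bore's wall inwards to 9 mm from the axis. Axes of the rotor.
- drive: White round bench spinner, fixed, 116 mm across; its grey control block with a black knob is on its front (its own -x side, towards the robot at zero yaw). Origin: centre of the underside on the worktop, z up. A steel spindle stands on its axis; a stiff brake holds the spindle fast, so it does not turn under a light hand.
- spindle_top (a point): Centre of the top of the spindle's shaft, 72 mm above the worktop. Shaft: 28 mm diameter, 22 mm tall, chamfered at the top. A keyway (slot) in one side, 7 mm wide, floor 8 mm from the axis, runs its full height, open at the top. Its direction is NOT measured: anywhere within 0.75 rad (43 degrees) either side of the spinner's front (-x). Axes of the spinner.
- seat (a point): Centre of the spindle's 42 mm flange top, 50 mm above the worktop (spring unloaded; this point does not sink): the rotor's origin comes here when fully home. If tab and keyway are out of line the tab rests on the shaft's top, the rotor 12 mm above this seat; in line (within about 0.1 rad) it goes down these 12 mm. Axes of the spinner.
- spindle_spring (a joint): How far the whole spindle (shaft and flange) is pushed straight down on its spring, in m: 0 unloaded, growing downwards, stop at 0.006. It starts to give at about 1 N and then takes 6.5 N per mm, so 3 mm is about 20 N.
- timer: Bystander: small white bench timer, 62 x 66 x 18 mm, lying flat. Origin: centre of the underside.
- vial: Bystander: small dark vial with a white cap, 33 mm diameter, 73 mm tall, standing. Origin: centre of the underside.
- dropper: Bystander: small pink dropper bottle with a white cap, 25 mm diameter, 66 mm tall, standing. Origin: centre of the underside.
Mind the look-alikes: they are no part of the job. What is shaped like the rotor but pink is not meant.

How it is judged:
On the way:
1. the rotor is over the shaft, guided by it and near the shaft's top, not yet down (horizontal distance between rotor and spindle_top below 0.004 m and z of rotor in the frame of drive between 0.056 and 0.07 m), for 0.05 s.
At the end, for the whole second after the job is handed in: The rotor is on the spindle with its tab in the keyway: its underside within 2.5 mm of the seat's height and within 3 mm of the axis, upright (within 0.08 rad), at rest and let go (horizontal distance between rotor and seat below 0.003 m and z of rotor in the frame of seat between -0.003 and 0.0025 m and angle between rotor's own z axis and vertical below 0.08 rad and linear speed of rotor below 0.02 m/s and contact force between rotor and the arm below 0.1 N); the robot touches nothing.
It fails at once if the spindle is pushed down more than 3 mm on its spring (about 20 N) (value of joint spindle_spring above 0.003 m).
It fails at once if the timer, vial or dropper bottle is moved more than 15 mm or tipped (distance of any of timer, vial, dropper from where it was at the start of the episode above 0.015 m or angle between any of vial, dropper's own z axis and vertical above 0.3 rad).
It also fails if it takes over 64 s, if anything falls off the work surface, if the arm or the gripper's body presses on something with over 40 N, if the wrist force passes 120 N, or if a joint passes its speed limit or range.

## Working session

There is one attempt and no reset: what is moved stays moved. The work goes in short steps, Python scripts to look and compute and a shell command to move; the robot and the scene stay as the last step left them, time stands still between calls to the robot, and variables do not carry over. Pictures are saved under pics/ and viewed, and the job is handed in when it is done.

```bash
ls; mkdir -p pics; python3 - <<'E'
from plant import *
import cv2,numpy as np
print(get_state(),tips_ahead)
for n in ["scene","side","wrist"]:
    c=read_camera(n); cv2.imwrite(f"pics/a_{n}.png",c["img"][:,:,::-1]); np.save(f"pics/a_{n}.npy",c,allow_pickle=True)
    R=cv2.Rodrigues(np.array(c["rvec"]))[0]; print(n,-R.T@np.array(c["tvec"]),R[2],c["fx"])
E
```

```text
pics
{'t': 0.0, 'qpos': array([-1.37057915,  0.33284282, -0.06473375,  1.46093356,  0.02163152,
        1.34989271, -0.08854955]), 'dq': array([ 0.00352473,  0.00031837, -0.00100565, -0.0002578 ,  0.00089143,
        0.00121206,  0.00112056]), 'joint_efforts': array([ 5.84182744e-04, -6.23258400e+01,  2.49110861e-02, -3.89892876e+01,
       -6.13276125e-02,  4.00123664e-02,  1.52069429e-04]), 'tool_pos': array([0.13802879, 0.60921254, 0.24677586]), 'orientation': array([-0.55215997,  0.55281405,  0.44095195, -0.44167564]), 'ft_force': array([-0.05134763, -0.15194333, -0.49241824]), 'ft_torque': array([-0.00999375,  0.01812925, -0.06961869]), 'finger_gap': 0.9990580812778291} 0.025
scene [-0.06750261 -0.6225898   0.72259661] [ 0.55857376  0.59822937 -0.57455807] 353.52888539082505
side [0.19579252 1.11342087 1.08171712] [ 0.25505601 -0.70702484 -0.65959253] 382.18131737387347
wrist [0.06767696 0.62400055 0.38550984] [ 0.25730702 -0.05890381 -0.96453276] 268.60994648335964
```

View pics/a_scene.png

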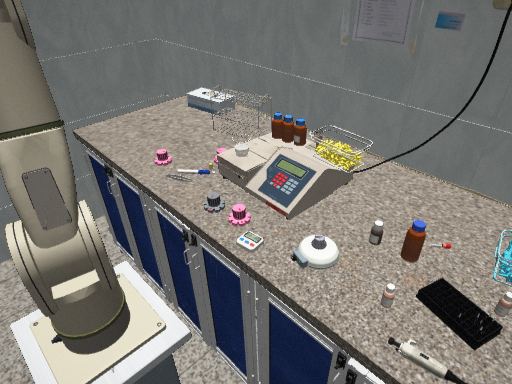

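View pics/a_side.png

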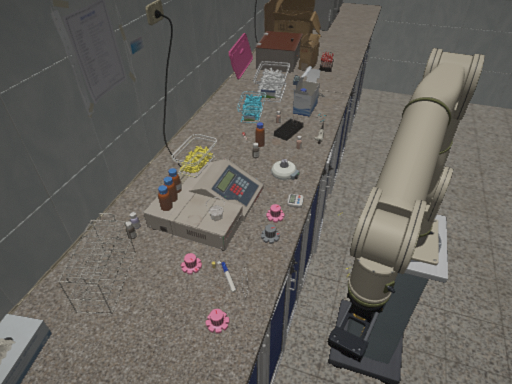

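View pics/a_wrist.png

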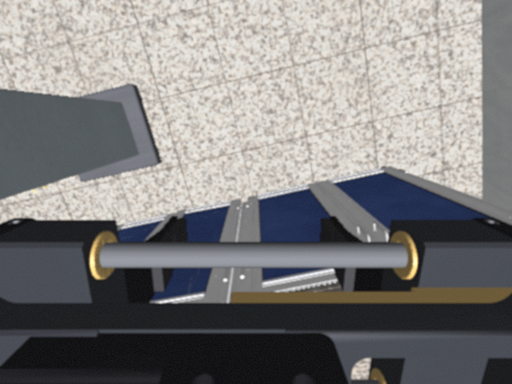

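The scene view shows the grey rotor at about (214,201), a pink look-alike at (239,215), the timer at (250,240), the spinner at (319,250), the vial at (376,232) and a dropper at (388,295). In the side view the rotor is at (270,232) and the spinner at (285,170). Next I'll measure both.

```bash
cat > h.py <<'E'
import cv2,numpy as np
def load(f): return np.load(f,allow_pickle=True).item()
def cloud(c):
    z=c["z_map"];v,u=np.mgrid[:z.shape[0],:z.shape[1]]
    P=np.stack([(u-c["cx"])/c["fx"]*z,(v-c["cy"])/c["fy"]*z,z],-1)
    R=cv2.Rodrigues(np.array(c["rvec"]))[0]
    return (P-np.array(c["tvec"]))@R
def onplane(c,u,v,h):
    R=cv2.Rodrigues(np.array(c["rvec"]))[0];o=-R.T@np.array(c["tvec"])
    d=np.array([(u-c["cx"])/c["fx"],(v-c["cy"])/c["fy"],1.])@R
    return o+d*(h-o[2])/d[2]
E
python3 - <<'E'
from h import *
for n,rp,sp in (("scene",(214,201),(319,250)),("side",(270,232),(285,170))):
    c=load(f"pics/a_{n}.npy");C=cloud(c);im=c["img"]
    for nm,p,r in (("rotor",rp,22),("spin",sp,35)):
        x0,y0=p[0]-r,p[1]-r
        cv2.imwrite(f"pics/b_{n}_{nm}.png",cv2.resize(im[y0:y0+2*r,x0:x0+2*r,::-1],(560,560),interpolation=cv2.INTER_NEAREST))
        Q=C[y0:y0+2*r,x0:x0+2*r].reshape(-1,3)
        print(n,nm,C[p[1],p[0]],"off",x0,y0)
        ctr=C[p[1],p[0]][:2]
        for lo,hi in((.008,.014),(.02,.03),(.03,.045),(.045,.052),(.06,.075),(.075,.09),(.09,.1)):
            m=(Q[:,2]>lo)&(Q[:,2]<hi)&(np.hypot(*(Q[:,:2]-ctr).T)<.08)
            if m.sum()>3: print(lo,hi,m.sum(),Q[m].min(0).round(3),Q[m].max(0).round(3),np.median(Q[m],0).round(3))
E
cd pics; python3 -c "
import cv2,numpy as np
cv2.imwrite('b.png',np.vstack([np.hstack([cv2.resize(cv2.imread(f'b_{n}_{m}.png'),(300,300)) for m in('rotor','spin')]) for n in('scene','side')]))"
```

```text
scene rotor [0.47257448 0.15628878 0.03815612] off 192 179
0.008 0.014 123 [0.446 0.077 0.008] [0.516 0.205 0.014] [0.475 0.154 0.012]
0.02 0.03 30 [0.461 0.152 0.021] [0.492 0.179 0.03 ] [0.472 0.158 0.025]
0.03 0.045 46 [0.461 0.079 0.03 ] [0.497 0.189 0.045] [0.472 0.158 0.037]
0.045 0.052 80 [0.463 0.08  0.045] [0.502 0.191 0.052] [0.482 0.171 0.049]
scene spin [ 0.52803389 -0.23070846  0.04328346] off 284 215
0.008 0.014 52 [ 0.471 -0.274  0.008] [ 0.581 -0.183  0.014] [ 0.491 -0.241  0.012]
0.02 0.03 205 [ 0.47  -0.275  0.02 ] [ 0.581 -0.168  0.03 ] [ 0.493 -0.233  0.026]
0.03 0.045 651 [ 0.478 -0.272  0.03 ] [ 0.591 -0.165  0.045] [ 0.52  -0.231  0.039]
0.045 0.052 130 [ 0.513 -0.25   0.045] [ 0.567 -0.188  0.052] [ 0.531 -0.226  0.048]
0.06 0.075 86 [ 0.527 -0.234  0.061] [ 0.555 -0.206  0.074] [ 0.539 -0.22   0.071]
side rotor [0.4782029  0.18736189 0.04375297] off 248 210
0.008 0.014 63 [0.449 0.127 0.008] [0.538 0.208 0.014] [0.47  0.186 0.012]
0.02 0.03 20 [0.463 0.173 0.02 ] [0.5   0.193 0.03 ] [0.477 0.189 0.026]
0.03 0.045 36 [0.463 0.168 0.03 ] [0.5   0.193 0.045] [0.478 0.187 0.039]
0.045 0.052 59 [0.462 0.152 0.046] [0.502 0.194 0.052] [0.483 0.17  0.049]
side spin [ 0.53007091 -0.19370044  0.04026543] off 250 135
0.008 0.014 21 [ 0.474 -0.214  0.008] [ 0.597 -0.119  0.014] [ 0.521 -0.171  0.011]
0.02 0.03 75 [ 0.472 -0.237  0.02 ] [ 0.596 -0.163  0.03 ] [ 0.511 -0.177  0.025]
0.03 0.045 202 [ 0.475 -0.267  0.03 ] [ 0.594 -0.164  0.045] [ 0.53  -0.194  0.039]
0.045 0.052 59 [ 0.499 -0.247  0.045] [ 0.579 -0.172  0.052] [ 0.537 -0.202  0.047]
0.06 0.075 29 [ 0.527 -0.229  0.061] [ 0.556 -0.198  0.075] [ 0.541 -0.214  0.07 ]
0.075 0.09 4 [ 0.535 -0.221  0.075] [ 0.551 -0.205  0.079] [ 0.546 -0.217  0.077]
```

View pics/b.png

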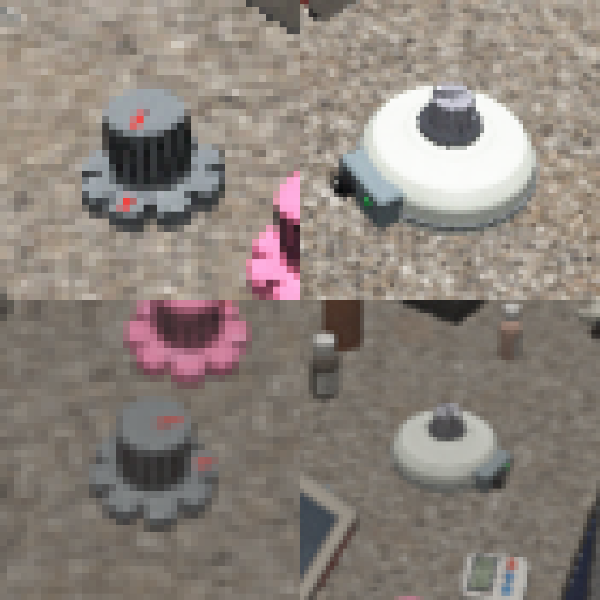

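```bash
python3 - <<'E'
from h import *
from plant import get_state
from scipy.spatial.transform import Rotation as Rn
s=get_state();q=s["orientation"];R=Rn.from_quat(np.r_[q[1:],q[0]]).as_matrix();print(R.round(3))
for n,p in (("scene",(192,179)),("side",(248,210))):
    c=load(f"pics/a_{n}.npy");C=cloud(c);im=c["img"].astype(int)
    m=(im[...,0]>im[...,1]+50)&(abs(im[...,1]-im[...,2])<60)
    m[:, :]&=(np.hypot(C[...,0]-.4825,C[...,1]-.171)<.04)
    Q=C[m]
    for lo,hi in((.005,.02),(.04,.06)):
        k=(Q[:,2]>lo)&(Q[:,2]<hi); d=Q[k].mean(0)-[.4825,.171,0]; print(n,k.sum(),d.round(4),np.arctan2(d[1],d[0]))
    # block: grey, z .01-.045 away from axis
    Q=C[(np.hypot(C[...,0]-.5415,C[...,1]+.217)<.09)&(np.hypot(C[...,0]-.5415,C[...,1]+.217)>.062)&(C[...,2]>.012)]
    d=Q.mean(0)-[.5415,-.217,0];print("block",len(Q),d,np.arctan2(d[1],d[0]))
E
```

```text
[[ 0.221 -0.    -0.975]
 [ 0.975 -0.001  0.221]
 [-0.001 -1.    -0.   ]]
scene 4 [-0.0266 -0.0112  0.0144] -2.744661879633772
scene 4 [-0.0066  0.0011  0.0488] 2.9736681894017734
block 100 [-0.06432927  0.0165073   0.02411557] 2.8904059190540243
side 2 [-0.0247 -0.0144  0.014 ] -2.613364630734083
side 2 [-0.0075 -0.0039  0.0514] -2.661545614257234
block 38 [-0.06189384  0.02287614  0.02423296] 2.7875620566597177
```

```bash
python3 - <<'E'
from h import *
c=load("pics/a_wrist.npy");R=cv2.Rodrigues(np.array(c["rvec"]))[0];print(R.round(3),c["cx"],c["cy"])
for p in ([.138,.609,.247],[.138,.609,.222],[.138,.609,.05]):
    P=R@np.array(p)+c["tvec"];print(P[:2]/P[2]*c["fx"]+[c["cx"],c["cy"]])
for v in (90,150,192,210): print(v,onplane(c,256,v,.05)-[.138,.609,0])
c=load("pics/a_scene.npy");C=cloud(c);im=c["img"].astype(int)
m=(im[...,0]>im[...,1]+40)&(im[...,2]>im[...,1]+15)&(C[...,2]>.045)&(C[...,2]<.055)
n,l,st,ce=cv2.connectedComponentsWithStats(m.astype(np.uint8))
for i in range(1,n): print("pink",ce[i],C[l==i].mean(0).round(3))
for u,v in((376,232),(388,295),(250,240)):print(C[v,u])
E
```

```text
[[ 0.221  0.975 -0.001]
 [ 0.941 -0.213  0.264]
 [ 0.257 -0.059 -0.965]] 253.1877191863216 190.30570307462733
[254.95885555 248.02862954]
[254.73683689 230.1188001 ]
[254.05655336 175.24160018]
90 [-0.09924314  0.02477338  0.05      ]
150 [-0.03073692  0.00942605  0.05      ]
192 [ 0.02220948 -0.00243544  0.05      ]
210 [ 0.04631631 -0.00783605  0.05      ]
pink [161.3902439 151.2195122] [0.528 0.565 0.049]
pink [220.91428571 149.94285714] [0.702 0.399 0.049]
pink [238.39759036 207.62650602] [0.496 0.062 0.049]
[ 0.69137732 -0.30474373  0.0513451 ]
[ 0.52007425 -0.43819802  0.04581669]
[ 0.44256386 -0.04747169  0.01709503]
```

```bash
python3 -m inch '[{"offset":[20,-30,0],"dr":[0,0,-0.06],"fingers":1},{"offset":[56,-75,0],"dr":[0,0,-0.16],"fingers":1},{"offset":[92,-121,0],"dr":[0,0,-0.27],"fingers":1},{"offset":[128,-168,0],"dr":[0,0,-0.37],"fingers":1},{"offset":[164,-215,0],"dr":[0,0,-0.48],"fingers":1},{"offset":[200,-262,0],"dr":[0,0,-0.58],"fingers":1},{"offset":[236,-310,0],"dr":[0,0,-0.69],"fingers":1},{"offset":[272,-357,0],"dr":[0,0,-0.79],"fingers":1}]'
python3 -m inch '[{"offset":[35,-46,0],"dr":[0,0,-0.1],"fingers":1},{"offset":[60,-80,0],"dr":[0,0,-0.17],"fingers":1},{"offset":[82,-109,0],"dr":[0,0,-0.21],"fingers":1},{"offset":[82,-109,0],"dr":[0,0,-0.21],"fingers":1},{"offset":[82,-109,0],"dr":[0,0,-0.21],"fingers":1}]'
python3 - <<'E'
from h import *
from plant import *
c=read_camera("wrist");np.save("pics/w1.npy",c,allow_pickle=True);cv2.imwrite("pics/w1.png",c["img"][:,:,::-1])
E
```

```text
t: 1.15
tool_pos: [0.4109, 0.2507, 0.2476]
orientation: [0.68, -0.68, -0.194, 0.193]
ft_force: [1.0, 0.8, 0.3]
finger_gap: 0.998
t: 1.78
tool_pos: [0.4917, 0.1442, 0.2473]
orientation: [0.696, -0.696, -0.123, 0.123]
ft_force: [-0.1, -0.3, 0.2]
finger_gap: 1.0
```

View pics/w1.png

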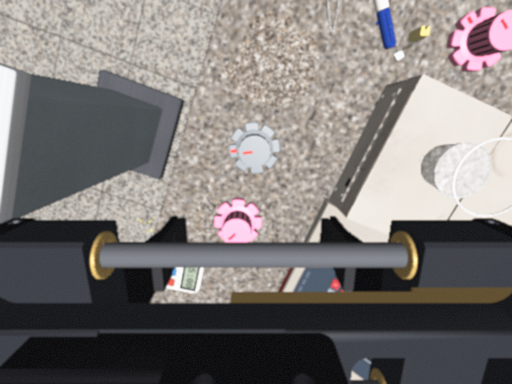

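The rotor is at about (254,148), with its red lobe mark at about (234,151). The analyser's edge runs to the right from (330,200).

```bash
python3 - <<'E'
from h import *
c=load("pics/w1.npy");C=cloud(c);im=c["img"].astype(int)
near=np.hypot(C[...,0]-.4825,C[...,1]-.171)<.045
k=near&(C[...,2]>.044)&(C[...,2]<.055)
pts=np.argwhere(k)[:,::-1].astype(np.float32)
ct,_=cv2.findContours(k.astype(np.uint8),0,cv2.CHAIN_APPROX_NONE);b=max(ct,key=cv2.contourArea)
(u,v),r=cv2.minEnclosingCircle(b);print("knob top",u,v,r,onplane(c,u,v,.048), C[k].mean(0), (C[k].min(0)+C[k].max(0))/2)
cen=onplane(c,u,v,.048)
k2=near&(C[...,2]>.008)&(C[...,2]<.016);Q=C[k2];print("star",Q.min(0),Q.max(0),(Q.min(0)+Q.max(0))/2)
m=near&(im[...,0]>im[...,1]+45)&(abs(im[...,1]-im[...,2])<70)
for lo,hi in((.005,.02),(.04,.06)):
    kk=m&(C[...,2]>lo)&(C[...,2]<hi);vu=np.argwhere(kk)
    if len(vu)==0: continue
    vm,um=vu.mean(0);P=onplane(c,um,vm,.012 if lo<.03 else .048);d=P-cen;print(len(vu),um,vm,d,np.arctan2(d[1],d[0]))
m=(C[...,2]>.07)&(np.hypot(C[...,0]-.4825,C[...,1]-.171)<.14)&(np.mgrid[:384,:512][0]<200)
print(m.sum(),C[m].min(0) if m.any() else 0, C[m][:,:2].T@[0,0] if 0 else "")
if m.any():
    Q=C[m];i=np.argmin(np.hypot(Q[:,0]-.4825,Q[:,1]-.171));print(Q[i],Q[:,2].max())
E
```

```text
knob top 254.23739624023438 150.89915466308594 16.338407516479492 [0.48221851 0.17253898 0.048     ] [0.48235784 0.17246905 0.04951812] [0.48245911 0.17224289 0.04818591]
star [0.44704661 0.13643329 0.00810345] [0.51787769 0.20723076 0.01591591] [0.48246215 0.17183203 0.01200968]
29 233.3793103448276 150.55172413793105 [-0.02573107 -0.01346229 -0.036     ] -2.6595639024724425
33 247.12121212121212 152.3030303030303 [-0.0077986  -0.00470201  0.        ] -2.599021502009585
1963 [0.46691024 0.15654573 0.07002692] 
[0.46691024 0.21042978 0.38603484] 0.3860348362269198
```

```bash
python3 - <<'E'
from h import *
for f in("w1","a_scene","a_side"):
    c=load(f"pics/{f}.npy");C=cloud(c)
    d=np.hypot(C[...,0]-.4825,C[...,1]-.172)
    m=(C[...,2]>.07)&(C[...,2]<.2)&(d<.22)
    if f=="w1": m&=np.mgrid[:384,:512][0]<210
    Q=C[m];dd=d[m]
    if len(Q): i=np.argsort(dd)[:3];print(f,len(Q),Q[i],dd[i])
E
```

```text
w1 13036 [[0.60218533 0.16985294 0.09650992]
 [0.60246008 0.16796227 0.09808711]
 [0.60253305 0.16884156 0.09685186]] [0.11970459 0.12002801 0.1200746 ]
a_scene 1262 [[0.60139648 0.16888163 0.08330821]
 [0.60140916 0.17484205 0.07259865]
 [0.6012464  0.18283934 0.10152659]] [0.11893736 0.11894312 0.11924009]
a_side 1150 [[0.60171895 0.16918266 0.09679208]
 [0.60201371 0.16798539 0.10075637]
 [0.60209218 0.167293   0.10522937]] [0.11925223 0.11958112 0.11968478]
```

```bash
python3 -m inch '[{"offset":[-9.4,27.8,-40],"fingers":1},{"offset":[-9.4,27.8,-90],"fingers":1},{"offset":[-9.4,27.8,-140],"fingers":1},{"offset":[-9.4,27.8,-170],"fingers":1},{"offset":[-9.4,27.8,-190],"fingers":1},{"offset":[-9.4,27.8,-200],"fingers":1},{"offset":[-9.4,27.8,-205],"fingers":1},{"offset":[-9.4,27.8,-205],"fingers":1}]'
python3 -m inch '[{"fingers":0.6},{"fingers":0.4},{"fingers":0.4},{"fingers":0.4},{"fingers":0.4}]' 25
```

```text
schema error: expected keys dr, offset, fingers
schema error: expected keys dr, offset, fingers
```

```bash
python3 -m inch '[{"dr":[0,0,0],"offset":[-9.4,27.8,-40],"fingers":1},{"dr":[0,0,0],"offset":[-9.4,27.8,-90],"fingers":1},{"dr":[0,0,0],"offset":[-9.4,27.8,-140],"fingers":1},{"dr":[0,0,0],"offset":[-9.4,27.8,-170],"fingers":1},{"dr":[0,0,0],"offset":[-9.4,27.8,-190],"fingers":1},{"dr":[0,0,0],"offset":[-9.4,27.8,-200],"fingers":1},{"dr":[0,0,0],"offset":[-9.4,27.8,-205],"fingers":1},{"dr":[0,0,0],"offset":[-9.4,27.8,-205],"fingers":1}]' 25
python3 -m inch '[{"dr":[0,0,0],"offset":[0,0,0],"fingers":0.6},{"dr":[0,0,0],"offset":[0,0,0],"fingers":0.4},{"dr":[0,0,0],"offset":[0,0,0],"fingers":0.4},{"dr":[0,0,0],"offset":[0,0,0],"fingers":0.4},{"dr":[0,0,0],"offset":[0,0,0],"fingers":0.4}]' 25
```

```text
t: 2.82
tool_pos: [0.4828, 0.1717, 0.0429]
orientation: [0.697, -0.696, -0.123, 0.122]
ft_force: [0.7, 0.1, 1.0]
finger_gap: 1.002
t: 3.45
tool_pos: [0.4827, 0.1714, 0.0426]
orientation: [0.696, -0.696, -0.122, 0.122]
ft_force: [-0.2, -0.1, 0.2]
finger_gap: 0.516
```

```bash
python3 -m inch '[{"dr":[0,0,0],"offset":[0,0,0],"fingers":0.3},{"dr":[0,0,0],"offset":[0,0,0],"fingers":0.3},{"dr":[0,0,0],"offset":[0,0,0],"fingers":0.3},{"dr":[0,0,0],"offset":[0,0,0],"fingers":0.3}]' 25
python3 -m inch '[{"dr":[0,0,0],"offset":[0,0,15],"fingers":0.3},{"dr":[0,0,0],"offset":[0,0,50],"fingers":0.3},{"dr":[0,0,0],"offset":[0,0,100],"fingers":0.3},{"dr":[0,0,0],"offset":[0,0,150],"fingers":0.3},{"dr":[0,0,0],"offset":[0,0,200],"fingers":0.3},{"dr":[0,0,0],"offset":[0,0,205],"fingers":0.3},{"dr":[0,0,0],"offset":[0,0,205],"fingers":0.3}]' 25
```

```text
t: 3.95
tool_pos: [0.4827, 0.1714, 0.0426]
orientation: [0.696, -0.696, -0.122, 0.122]
ft_force: [0.2, -0.7, 0.3]
finger_gap: 0.453
t: 4.82
tool_pos: [0.4825, 0.1712, 0.2477]
orientation: [0.697, -0.696, -0.122, 0.122]
ft_force: [0.1, -0.8, -3.0]
finger_gap: 0.45
```

```bash
python3 -m inch '[{"dr":[0,0,-0.05],"offset":[2,-30,0],"fingers":0.3},{"dr":[0,0,-0.14],"offset":[4,-80,0],"fingers":0.3},{"dr":[0,0,-0.23],"offset":[7,-132,0],"fingers":0.3},{"dr":[0,0,-0.32],"offset":[10,-184,0],"fingers":0.3},{"dr":[0,0,-0.41],"offset":[13,-236,0],"fingers":0.3},{"dr":[0,0,-0.50],"offset":[16,-288,0],"fingers":0.3},{"dr":[0,0,-0.58],"offset":[19,-340,0],"fingers":0.3},{"dr":[0,0,-0.65],"offset":[22,-390,0],"fingers":0.3}]' 25
python3 -m inch '[{"dr":[0,0,-0.05],"offset":[1,-40,0],"fingers":0.3},{"dr":[0,0,-0.07],"offset":[3,-65,0],"fingers":0.3},{"dr":[0,0,-0.07],"offset":[4,-81,0],"fingers":0.3},{"dr":[0,0,-0.07],"offset":[4,-81,0],"fingers":0.3},{"dr":[0,0,-0.07],"offset":[4,-81,0],"fingers":0.3}]' 25
python3 - <<'E'
from h import *
from plant import *
c=read_camera("wrist");np.save("pics/w2.npy",c,allow_pickle=True);cv2.imwrite("pics/w2.png",c["img"][:,:,::-1])
E
```

```text
t: 5.82
tool_pos: [0.5032, -0.2211, 0.2465]
orientation: [-0.699, 0.699, -0.109, 0.107]
ft_force: [0.5, -0.2, -2.2]
finger_gap: 0.451
t: 6.45
tool_pos: [0.5088, -0.2986, 0.2472]
orientation: [0.695, -0.695, 0.131, -0.13]
ft_force: [0.6, 0.0, -1.9]
finger_gap: 0.45
```

View pics/w2.png

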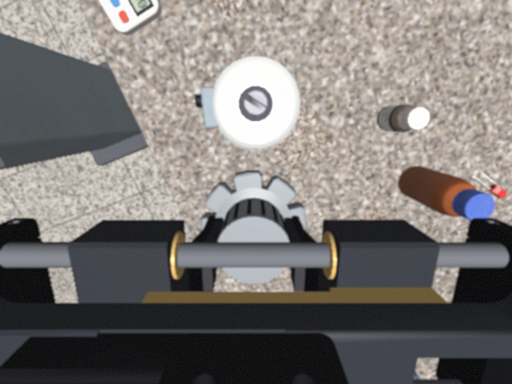

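```bash
python3 - <<'E'
from h import *
c=load("pics/w2.npy");C=cloud(c);im=c["img"]
cr=cv2.resize(im[72:132,227:287,::-1],(600,600),interpolation=cv2.INTER_CUBIC);cv2.imwrite("pics/w2z.png",cr)
d=np.hypot(C[...,0]-.5415,C[...,1]+.217)
def circ(m,h):
    ct,_=cv2.findContours(m.astype(np.uint8),0,cv2.CHAIN_APPROX_NONE);b=max(ct,key=cv2.contourArea);(u,v),r=cv2.minEnclosingCircle(b);return u,v,r,onplane(c,u,v,h)
print("top",circ((d<.03)&(C[...,2]>.066)&(C[...,2]<.08),.072))
body=(im.min(2)>150)&(d<.075)
print("body",circ(body,.03))
dark=(d<.035)&(im.max(2)<120)
print("flange",circ(((d<.03)&(im.min(2)<140)),.05))
gm=(d<.09)&(d>.063)&(C[...,2]>.01);Q=C[gm];e=Q.mean(0)-[.5415,-.217,0];print(len(Q),e,np.arctan2(e[1],e[0]))
k=(d<.03)&(C[...,2]>.066);print((C[k].min(0)+C[k].max(0))/2, C[k][:,2].mean(), C[k].max(0)-C[k].min(0))
E
```

```text
top (255.5, 102.5, 12.980854988098145, array([ 0.54277257, -0.21897578,  0.072     ]))
body (253.6468505859375, 101.02447509765625, 57.786537170410156, array([ 0.54232322, -0.2146094 ,  0.03      ]))
flange (229.0, 380.5, 70.04473114013672, array([ 0.35059009, -0.59850287,  0.05      ]))
58975 [-0.02559612 -0.05860174  0.31959882] -1.9826030715003011
[ 0.54279253 -0.21918303  0.22765276] 0.3364063670709904 [0.02744261 0.02754068 0.31660997]
```

View pics/w2z.png

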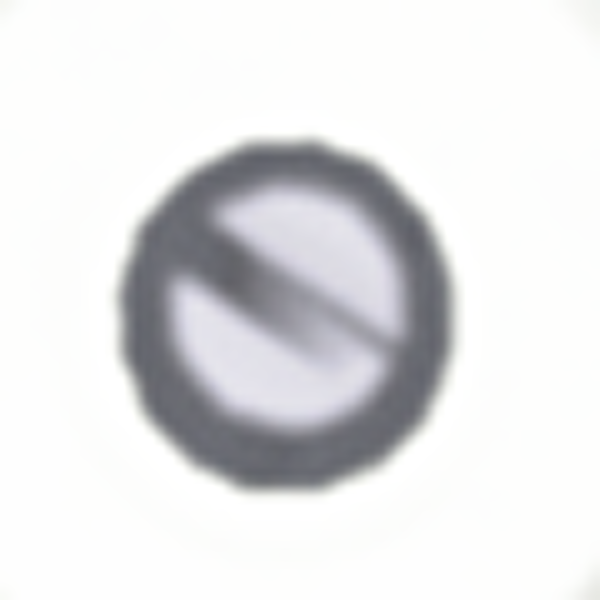

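The spindle top is at about (255.5,102.5). The shaft's slot opens to the upper left, about 32° above the image's left, and its edge sits 3.2 mm off the axis, which fits a 7 mm keyway. Next I'll convert this to world angles.

```bash
python3 - <<'E'
from h import *
from plant import *
from scipy.spatial.transform import Rotation as Rn
c=load("pics/w2.npy")
o=onplane(c,255.5,102.4,.072)
for a in (30,33,36):
    a=np.radians(a);p=onplane(c,255.5-11*np.cos(a),102.4-11*np.sin(a),.072);d=p-o;print("key",np.arctan2(d[1],d[0])%(2*np.pi))
im=c["img"];
f=lambda q:(lambda x:np.arctan2(x[1],x[0]))(Rn.from_quat(np.r_[q[1:],q[0]]).as_matrix()[:,0])
s=get_state();a0=f(np.array([0.696,-0.696,-0.122,0.122]));a1=f(s["orientation"])
print(a0,a1,"tab now",(-2.65+a1-a0)%(2*np.pi),s["tool_pos"],s["ft_force"],s["qpos"][-1])
# block dir
C=cloud(c);d=np.hypot(C[...,0]-.5428,C[...,1]+.219);gm=(d<.09)&(d>.063)&(C[...,2]>.01)&(C[...,2]<.06);v,u=np.argwhere(gm).mean(0);e=onplane(c,u,v,.03)-o;print("block",u,v,np.arctan2(e[1],e[0])%(2*np.pi))
print("offset mm",(np.array([.5424,-.2199,.1246])-s["tool_pos"])*1000)
E
```

```text
key 2.2684018091505034
key 2.217356121340216
key 2.166078358189096
0.3470489407525528 -0.37046097891371876 tab now 2.9156753875133146 [ 0.50893335 -0.29839756  0.2473955 ] [ 0.14709047  1.10233306 -1.04581543] 0.2864703872949594
block 202.62181818181818 105.69454545454545 2.7975511028847393
offset mm [  33.46665107   78.49756499 -122.79550357]
```

```bash
python3 -m inch '[{"dr":[0,0,-0.15],"offset":[20,47,0],"fingers":0.3},{"dr":[0,0,-0.3],"offset":[33.4,78.5,0],"fingers":0.3},{"dr":[0,0,-0.45],"offset":[33.4,78.5,-30],"fingers":0.3},{"dr":[0,0,-0.45],"offset":[33.4,78.5,-70],"fingers":0.3},{"dr":[0,0,-0.45],"offset":[33.4,78.5,-105],"fingers":0.3},{"dr":[0,0,-0.45],"offset":[33.4,78.5,-117],"fingers":0.3},{"dr":[0,0,-0.45],"offset":[33.4,78.5,-117],"fingers":0.3},{"dr":[0,0,-0.45],"offset":[33.4,78.5,-117],"fingers":0.3}]' 25
python3 - <<'E'
from h import *
from plant import *
o=[]
for n,(u,v),r in(("scene",(318,235),45),("side",(285,165),30)):
    c=read_camera(n);np.save(f"pics/c_{n}.npy",c,allow_pickle=True)
    o.append(cv2.resize(c["img"][v-r:v+r,u-r:u+r,::-1],(400,400),interpolation=cv2.INTER_CUBIC))
cv2.imwrite("pics/c.png",np.hstack(o));print(get_state()["tool_pos"],get_state()["ft_force"])
E
```

```text
t: 7.5
tool_pos: [0.5429, -0.2213, 0.1321]
orientation: [0.648, -0.648, 0.282, -0.283]
ft_force: [0.5, 0.6, -1.5]
finger_gap: 0.45
[ 0.542794   -0.22135732  0.13187926] [-0.81959512 -0.69990669 -2.07802125]
```

View pics/c.png

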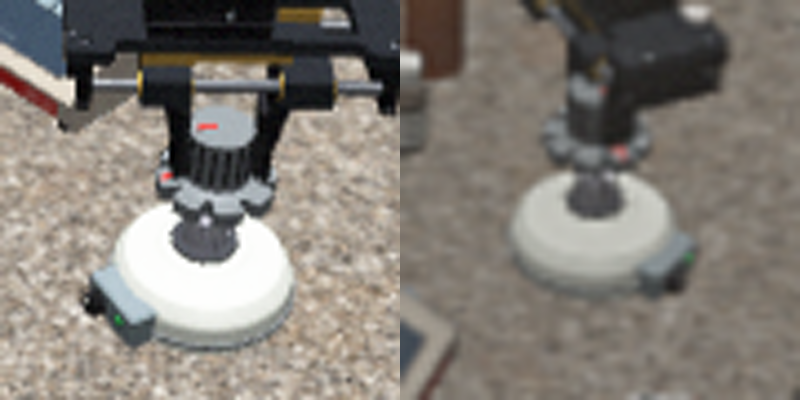

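```bash
python3 - <<'E'
from h import *
for n in("scene","side"):
    c=load(f"pics/c_{n}.npy");C=cloud(c);a=load(f"pics/a_{n}.npy");A=cloud(a)
    d=np.hypot(C[...,0]-.543,C[...,1]+.2205)
    for nm,z0,z1,D in(("knob",.134,.142,.022),("lobes",.097,.106,.042)):
        im=c["img"].astype(int)
        m=(d<D)&(C[...,2]>z0)&(C[...,2]<z1)&(im.max(2)>75);Q=C[m]
        if len(Q):print(n,nm,len(Q),Q.min(0).round(4),Q.max(0).round(4),((Q.min(0)+Q.max(0))/2).round(4))
    d=np.hypot(A[...,0]-.543,A[...,1]+.2205);m=(d<.022)&(A[...,2]>.069)&(A[...,2]<.076);Q=A[m];print(n,"shaft",len(Q),Q.min(0).round(4),Q.max(0).round(4),((Q.min(0)+Q.max(0))/2).round(4))
    # red marks
    d=np.hypot(C[...,0]-.543,C[...,1]+.2205)
    m=(d<.045)&(im[...,0]>im[...,1]+50)&(C[...,2]>.08);Q=C[m];print(n,[ (q.round(3)) for q in Q])
E
```

```text
scene knob 119 [ 0.525  -0.2391  0.1361] [ 0.5633 -0.1995  0.1412] [ 0.5442 -0.2193  0.1387]
scene lobes 147 [ 0.5099 -0.2553  0.0971] [ 0.5694 -0.1852  0.1058] [ 0.5397 -0.2202  0.1014]
scene shaft 59 [ 0.5278 -0.2305  0.0694] [ 0.5551 -0.2059  0.0745] [ 0.5415 -0.2182  0.0719]
scene [array([ 0.536, -0.209,  0.138]), array([ 0.538, -0.21 ,  0.137]), array([ 0.538, -0.213,  0.139]), array([ 0.54 , -0.215,  0.138]), array([ 0.54 , -0.218,  0.14 ]), array([ 0.523, -0.196,  0.1  ]), array([ 0.525, -0.198,  0.1  ]), array([ 0.516, -0.207,  0.111]), array([ 0.519, -0.199,  0.101]), array([ 0.521, -0.2  ,  0.101])]
side knob 19 [ 0.5386 -0.2282  0.1362] [ 0.5637 -0.2024  0.1411] [ 0.5512 -0.2153  0.1386]
side lobes 56 [ 0.5081 -0.2482  0.0972] [ 0.5763 -0.1814  0.1059] [ 0.5422 -0.2148  0.1015]
side shaft 15 [ 0.5287 -0.2289  0.0701] [ 0.551  -0.203   0.0755] [ 0.5399 -0.216   0.0728]
side [array([ 0.523, -0.208,  0.103])]
```

```bash
python3 -m inch '[{"dr":[0,0,0],"offset":[-1.5,1,-6],"fingers":0.3},{"dr":[0,0,0],"offset":[-1.5,1,-12],"fingers":0.3},{"dr":[0,0,0],"offset":[-1.5,1,-15],"fingers":0.3},{"dr":[0,0,0],"offset":[-1.5,1,-15],"fingers":0.3}]'
python3 -m inch '[{"dr":[0,0,0],"offset":[0,0,-1],"fingers":0.3},{"dr":[0,0,0],"offset":[0,0,-2],"fingers":0.3},{"dr":[0,0,0],"offset":[0,0,-3],"fingers":0.3},{"dr":[0,0,0],"offset":[0,0,-3],"fingers":0.3}]'
```

```text
t: 8.1
tool_pos: [0.5404, -0.2201, 0.1152]
orientation: [-0.648, 0.648, -0.283, 0.282]
ft_force: [-0.2, 1.0, -1.6]
finger_gap: 0.452
t: 8.6
tool_pos: [0.5406, -0.2201, 0.1125]
orientation: [-0.648, 0.648, -0.282, 0.282]
ft_force: [0.1, -0.1, -1.8]
finger_gap: 0.451
```

```bash
for i in 1; do python3 -m inch '[{"dr":[0,0,0],"offset":[0,0,-1],"fingers":0.3},{"dr":[0,0,0],"offset":[0,0,-2],"fingers":0.3},{"dr":[0,0,0],"offset":[0,0,-2],"fingers":0.3}]'; done
python3 - <<'E'
from plant import *;import time
print(get_state()["ft_force"],get_state()["ft_torque"])
E
```

```text
t: 8.98
tool_pos: [0.5405, -0.2201, 0.1105]
orientation: [-0.648, 0.648, -0.283, 0.282]
ft_force: [0.5, -0.3, -1.8]
finger_gap: 0.45
[ 0.46223507 -0.26128853 -1.80440388] [-0.08360595  0.06472319  0.01116724]
```

```bash
python3 -m inch '[{"dr":[0,0,0],"offset":[0,0,-1],"fingers":0.3},{"dr":[0,0,0],"offset":[0,0,-2],"fingers":0.3},{"dr":[0,0,0],"offset":[0,0,-2],"fingers":0.3}]'; 
```

```text
t: 9.35
tool_pos: [0.5406, -0.22, 0.1085]
orientation: [0.648, -0.648, 0.282, -0.282]
ft_force: [-0.1, 0.3, -1.8]
finger_gap: 0.454
```

```bash
python3 -m inch '[{"dr":[0,0,0],"offset":[0,0,-1],"fingers":0.3},{"dr":[0,0,0],"offset":[0,0,-1.5],"fingers":0.3},{"dr":[0,0,0],"offset":[0,0,-2],"fingers":0.3},{"dr":[0,0,0],"offset":[0,0,-2],"fingers":0.3}]'
```

```text
t: 9.85
tool_pos: [0.5406, -0.2201, 0.1066]
orientation: [0.648, -0.648, 0.282, -0.283]
ft_force: [0.9, 0.8, -0.5]
finger_gap: 0.451
```

```bash
python3 -m inch '[{"dr":[0,0,0],"offset":[0,0,-0.5],"fingers":0.3},{"dr":[0,0,0],"offset":[0,0,-1],"fingers":0.3},{"dr":[0,0,0],"offset":[0,0,-1],"fingers":0.3}]'
```

```text
t: 10.22
tool_pos: [0.5406, -0.22, 0.1055]
orientation: [0.648, -0.648, 0.282, -0.283]
ft_force: [0.2, 1.7, -0.9]
finger_gap: 0.454
```

```bash
python3 -m inch '[{"dr":[0,0,0],"offset":[0.3,0.5,-0.3],"fingers":0.3},{"dr":[0,0,0],"offset":[0.3,0.5,-0.6],"fingers":0.3},{"dr":[0,0,0],"offset":[0.3,0.5,-0.6],"fingers":0.3}]'
```

```text
t: 10.6
tool_pos: [0.5407, -0.2198, 0.1049]
orientation: [-0.648, 0.648, -0.283, 0.283]
ft_force: [-0.0, 0.8, -0.8]
finger_gap: 0.451
```

```bash
python3 -m inch '[{"dr":[0,0,0],"offset":[0,0,-0.3],"fingers":0.3},{"dr":[0,0,0],"offset":[0,0,-0.6],"fingers":0.3},{"dr":[0,0,0],"offset":[0,0,-0.6],"fingers":0.3}]'
```

```text
t: 10.98
tool_pos: [0.5409, -0.2197, 0.1045]
orientation: [-0.648, 0.648, -0.282, 0.283]
ft_force: [-0.1, -0.1, -0.6]
finger_gap: 0.453
```

```bash
python3 -m inch '[{"dr":[0,0,0],"offset":[0,0,-0.3],"fingers":0.3},{"dr":[0,0,0],"offset":[0,0,-0.6],"fingers":0.3},{"dr":[0,0,0],"offset":[0,0,-0.6],"fingers":0.3}]'
```

```text
t: 11.35
tool_pos: [0.5409, -0.2197, 0.1039]
orientation: [0.648, -0.648, 0.282, -0.283]
ft_force: [-0.8, -0.5, 2.0]
finger_gap: 0.453
```

```bash
python3 -m inch '[{"dr":[0,0,-0.03],"offset":[0,0,0],"fingers":0.3},{"dr":[0,0,-0.06],"offset":[0,0,0],"fingers":0.3},{"dr":[0,0,-0.09],"offset":[0,0,0],"fingers":0.3},{"dr":[0,0,-0.12],"offset":[0,0,0],"fingers":0.3},{"dr":[0,0,-0.12],"offset":[0,0,0],"fingers":0.3}]'
```

```text
t: 11.98
tool_pos: [0.5409, -0.2197, 0.1037]
orientation: [-0.63, 0.63, -0.321, 0.321]
ft_force: [-1.2, -1.5, 1.3]
finger_gap: 0.454
```

```bash
python3 -m inch '[{"dr":[0,0,-0.03],"offset":[0,0,0],"fingers":0.3},{"dr":[0,0,-0.06],"offset":[0,0,0],"fingers":0.3},{"dr":[0,0,-0.06],"offset":[0,0,0],"fingers":0.3}]'
```

```text
t: 12.35
tool_pos: [0.541, -0.2192, 0.1035]
orientation: [0.62, -0.62, 0.34, -0.34]
ft_force: [0.7, 1.3, -2.6]
finger_gap: 0.453
```

```bash
python3 -m inch '[{"dr":[0,0,-0.03],"offset":[0,0,0],"fingers":0.3},{"dr":[0,0,-0.06],"offset":[0,0,0],"fingers":0.3},{"dr":[0,0,-0.06],"offset":[0,0,0],"fingers":0.3}]'
```

```text
t: 12.72
tool_pos: [0.5409, -0.2196, 0.1037]
orientation: [-0.61, 0.61, -0.358, 0.358]
ft_force: [-0.1, -0.1, -1.6]
finger_gap: 0.452
```

The support force has gone, from +2 N to −1.6 N (free weight), at about the angle I measured for the keyway. I'll lower gently and check.

```bash
python3 -m inch '[{"dr":[0,0,0],"offset":[0,0,-0.5],"fingers":0.3},{"dr":[0,0,0],"offset":[0,0,-1],"fingers":0.3},{"dr":[0,0,0],"offset":[0,0,-1],"fingers":0.3}]'
```

```text
t: 13.1
tool_pos: [0.5408, -0.2196, 0.1027]
orientation: [-0.61, 0.61, -0.358, 0.358]
ft_force: [0.0, 0.6, -1.8]
finger_gap: 0.449
```

```bash
python3 -m inch '[{"dr":[0,0,0],"offset":[0,0,-0.5],"fingers":0.3},{"dr":[0,0,0],"offset":[0,0,-1],"fingers":0.3},{"dr":[0,0,0],"offset":[0,0,-1],"fingers":0.3}]'; python3 -c "
from plant import *
print(get_state()['ft_torque'])"
```

```text
t: 13.48
tool_pos: [0.5409, -0.2196, 0.1017]
orientation: [-0.61, 0.61, -0.358, 0.358]
ft_force: [-0.6, 0.4, -2.0]
finger_gap: 0.45
[-0.07705242  0.17234438 -0.01443031]
```

```bash
python3 -m inch '[{"dr":[0,0,0],"offset":[0,0,-1],"fingers":0.3},{"dr":[0,0,0],"offset":[0,0,-2],"fingers":0.3},{"dr":[0,0,0],"offset":[0,0,-2],"fingers":0.3}]'
```

```text
t: 13.85
tool_pos: [0.5408, -0.2196, 0.0997]
orientation: [-0.61, 0.61, -0.358, 0.358]
ft_force: [0.1, -0.2, -2.3]
finger_gap: 0.453
```

```bash
python3 -m inch '[{"dr":[0,0,0],"offset":[0,0,-1],"fingers":0.3},{"dr":[0,0,0],"offset":[0,0,-2],"fingers":0.3},{"dr":[0,0,0],"offset":[0,0,-2],"fingers":0.3}]'
```

```text
t: 14.22
tool_pos: [0.5408, -0.2196, 0.0977]
orientation: [-0.61, 0.61, -0.358, 0.358]
ft_force: [0.4, 0.1, -1.2]
finger_gap: 0.453
```

```bash
python3 -m inch '[{"dr":[0,0,0],"offset":[0,0,-1],"fingers":0.3},{"dr":[0,0,0],"offset":[0,0,-2],"fingers":0.3},{"dr":[0,0,0],"offset":[0,0,-2],"fingers":0.3}]'
```

```text
t: 14.6
tool_pos: [0.5408, -0.2196, 0.0957]
orientation: [-0.61, 0.61, -0.358, 0.358]
ft_force: [-0.4, -0.3, -2.1]
finger_gap: 0.451
```

```bash
python3 -m inch '[{"dr":[0,0,0],"offset":[0,0,-1],"fingers":0.3},{"dr":[0,0,0],"offset":[0,0,-2],"fingers":0.3},{"dr":[0,0,0],"offset":[0,0,-2],"fingers":0.3}]'
```

```text
t: 14.98
tool_pos: [0.5408, -0.2196, 0.0937]
orientation: [-0.61, 0.61, -0.358, 0.358]
ft_force: [0.6, 1.2, -1.5]
finger_gap: 0.45
```

```bash
python3 -m inch '[{"dr":[0,0,0],"offset":[0,0,-0.5],"fingers":0.3},{"dr":[0,0,0],"offset":[0,0,-1],"fingers":0.3},{"dr":[0,0,0],"offset":[0,0,-1],"fingers":0.3}]'
```

```text
t: 15.35
tool_pos: [0.5409, -0.2196, 0.0927]
orientation: [-0.61, 0.61, -0.358, 0.358]
ft_force: [-0.4, -0.3, -1.9]
finger_gap: 0.45
```

```bash
python3 -m inch '[{"dr":[0,0,0],"offset":[0,0,-0.4],"fingers":0.3},{"dr":[0,0,0],"offset":[0,0,-0.7],"fingers":0.3},{"dr":[0,0,0],"offset":[0,0,-0.7],"fingers":0.3}]'
```

```text
t: 15.72
tool_pos: [0.5409, -0.2196, 0.0922]
orientation: [0.61, -0.61, 0.358, -0.358]
ft_force: [-1.1, 0.8, 1.9]
finger_gap: 0.448
```

The flange contact shows +1.9 N at TCP z 0.0922, against an expected home of about 0.0926. It is seated, so I'll open and lift.

```bash
python3 -m inch '[{"dr":[0,0,0],"offset":[0,0,0],"fingers":0.6},{"dr":[0,0,0],"offset":[0,0,0],"fingers":0.8},{"dr":[0,0,0],"offset":[0,0,0],"fingers":0.8},{"dr":[0,0,0],"offset":[0,0,0],"fingers":0.8},{"dr":[0,0,0],"offset":[0,0,0],"fingers":0.8},{"dr":[0,0,0],"offset":[0,0,0],"fingers":0.8}]'
python3 -m inch '[{"dr":[0,0,0],"offset":[0,0,5],"fingers":0.8},{"dr":[0,0,0],"offset":[0,0,15],"fingers":0.8},{"dr":[0,0,0],"offset":[0,0,35],"fingers":0.8},{"dr":[0,0,0],"offset":[0,0,70],"fingers":0.8},{"dr":[0,0,0],"offset":[0,0,120],"fingers":0.8},{"dr":[0,0,0],"offset":[0,0,150],"fingers":0.8},{"dr":[0,0,0],"offset":[0,0,150],"fingers":0.8}]'
python3 - <<'E'
from h import *
from plant import *
o=[]
for n,(u,v),r in(("scene",(318,235),45),("side",(285,165),30),("wrist",(256,150),90)):
    c=read_camera(n);np.save(f"pics/d_{n}.npy",c,allow_pickle=True);C=cloud(c)
    o.append(cv2.resize(c["img"][v-r:v+r,u-r:u+r,::-1],(260,260),interpolation=cv2.INTER_CUBIC))
    d=np.hypot(C[...,0]-.5418,C[...,1]+.219)
    for a,b,D in((.09,.105,.025),(.055,.068,.042)):
        m=(d<D)&(C[...,2]>a)&(C[...,2]<b);Q=C[m]
        print(n,m.sum(),((Q.min(0)+Q.max(0))/2).round(4),np.median(Q[:,2]).round(4)) if m.any() else 0
cv2.imwrite("pics/d.png",np.hstack(o))
E
```

```text
t: 16.48
tool_pos: [0.5409, -0.2196, 0.0921]
orientation: [-0.61, 0.61, -0.358, 0.358]
ft_force: [-0.4, 0.6, -0.3]
finger_gap: 0.798
t: 17.35
tool_pos: [0.5419, -0.2205, 0.2457]
orientation: [0.61, -0.609, 0.356, -0.36]
ft_force: [0.4, -0.2, -0.6]
finger_gap: 0.802
scene 161 [ 0.5419 -0.2185  0.0959] 0.0984
scene 244 [ 0.5423 -0.2191  0.0615] 0.0625
side 53 [ 0.5411 -0.2196  0.0975] 0.0989
side 81 [ 0.5412 -0.2135  0.0613] 0.0636
wrist 1098 [ 0.5427 -0.2199  0.0963] 0.0994
wrist 1248 [ 0.5425 -0.2203  0.0617] 0.0635
```

View pics/d.png

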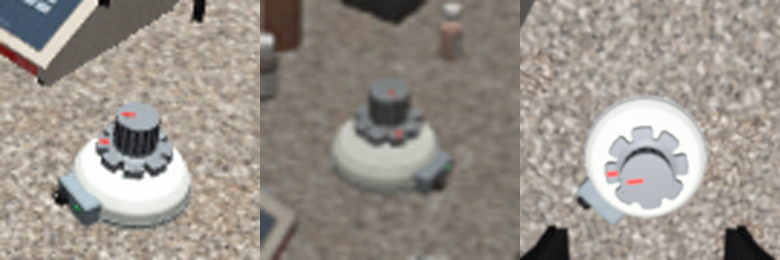

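The rotor sits level on the spinner. The knob top reads about 0.0985 m and the lobe tops about 0.063 m, against 0.098 m and 0.062 m when fully home. The gripper is well clear, so I'm handing in.

```bash
python3 -c "
from plant import *
hand_in();print(get_state()['t'])"
```

```text
the job is handed in; nothing more can be done
the job is handed in; nothing more can be done
```

The rotor is on the spindle with its tab in the keyway, fully home and let go. I handed the job in shortly after 17.4 s of the 64 s allowed; hand-in gives no verdict.

- **Fitting:** I gripped the grey rotor by its knob and set it over the shaft about 0.25 rad short of the keyway. It rested there at about 4 N. I turned it 0.24 rad until the support force vanished, then lowered it 12 mm freely onto the flange, where the contact force was about 4 N.
- **Last checks:** The cameras put the knob top at 0.098–0.099 m and the lobe tops at 0.0625–0.0636 m, against 0.098 m and 0.062 m when fully home. The rotor's centre is within about 1–2 mm of the spindle axis in the scene and wrist views. The gripper had lifted about 150 mm clear with no contact force.
- **One disagreement:** The side camera's coarse reading of the lobes was about 5 mm off in y. Its knob reading agreed with the other views, so I put this down to lobes partly hidden in that view.
- **Not checked:** I can't read the spindle spring directly, but the pushes I saw were far below the 20 N limit. I kept the arm clear of the timer, vial and dropper, but did not measure them again at the end.

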